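# Latch the purge chamber and hold its gas valve half open

## Robot

A 6-joint arm with a two-finger parallel gripper is mounted at the origin on a cart in front of the work surface, level with it; the furniture and walls round the work are solid. World frame = base frame: x ahead of the robot, y to its left, z up, the work surface at z = 0. Lengths are in mm, angles in rad, forces in N, time in s.
With the tool pointing down it reaches from about 350 to 775 mm from the base axis. Payload 7.3 kg.
Tool frame: the origin (TCP) lies at the very end of the fingers, on their centre line; the grasp point (between the pads) lies 19 mm behind it (env.pinch_z is the z of the grasp point in the tool frame, in mm); z points along the fingers, y is the line along which they close (so a half turn about z gives the same grasp; the last joint's range is limited). The gripper opens to 92 mm and grips with 3 to 60 N. Pads are 19 mm wide; open, the fingers measure 130 mm over their backs; the gripper's body (75 mm by 190 mm) begins 47 mm behind the grasp point.
Start: joints at [-1.303, 0.342, 1.524, -0, 1.275, -0.146], TCP at [211.122, -480.7, 226.741] pointing down, gripper open.
Joint ranges: [-2.53, 2.53], [-0.77, 2.02], [0.04, 2.7], [-1, 4.14], [0.28, 2.66], [-3.11, 3.11]. Speed limits (rad/s): [2.57, 2.57, 3.14, 3.14, 3.14, 3.14].

## Interface

Orientations are given as a unit quaternion [w, x, y, z].
In Python, from rig import env gives the robot as it stands.
- The arm moves only by the tool step_arm, never from a script. Its argument "targets" is a list that holds one entry, the list of rows, each a list of 7 numbers: the opening, from -1 (shut) to 1 (fully open), so that 0 is half open, then the shift along the tool's x, y, z in mm, then the turn, a rotation vector about the tool's x, y, z in degrees. A call has 1 to 20 rows; each row shifts and turns the commanded pose from where the row before left it, along the tool's axes as they then stand; what a row does not reach is not made up. A row lasts 1/8 s, in which the tool goes at most 62.5 mm and 10.7 degrees, less where a joint would pass 70% of its speed; a pose out of reach is approached as far as the arm can. A call is refused whole if a number of a shift passes 62.5 or a number of a turn 10.7, either way. A call with a gripper value outside its range is refused whole. The fingers move at their own pace and stop on an object; "squeeze" is the grip in N (left out, the last holds). Time passes only in rows, so rows that do not move let the fingers close. It gives the time, the measured TCP pose, the force, the opening and the grip force at its end, in the units of the state.
- env.read_state(): the state, without advancing time (a new reading comes with each control period).
- env.snapshot(name): name is "scene" or "side" or "wrist"; returns a dict with "pixels" (420x560x3 uint8, blue, green, red), "K" (3x3 intrinsics, pixels), "extrinsics" (4x4, takes a point from camera to world coordinates). Camera axes: x right, y down, z forward; pixel columns grow to the right and rows downward; lengths in mm; the calibration is good to about 2 mm. A picture is of the moment at which its call begins. There is no depth.
- env.finish_job(): hands the job in; it is judged then, once.
The state is a dict: "time_s": time; "qpos": joint angles; "qd": joint speeds; "tau": joint torques, N m; "eef_pos": TCP position; "tcp_rot": TCP orientation; "force": force on the tool from outside, world axes, zero at the start; "moment": the same for the moment, N m; "grip_width": finger opening in mm; "finger_force": force on a finger pad.
Only numpy, scipy, OpenCV 4.12 (cv2) and the standard library are available. Lean on these libraries where they do the work, as an engineer would, in place of code of your own. Each camera call takes 0.05 s, during which the arm holds its last target. There are 200 camera calls.

## Task

Get the small bench purge chamber ready and purge it: close its lid, then swing the hinged hasp over the staple on the lid until it lies flat, and only then turn the spring-return valve lever on the chamber's left side from its rest to the long 45 degree mark (half open; never past 60 degrees, or the gas scatters the samples). Keep it there for at least three seconds and finish while holding it: the lever springs shut when let go, so the gripper must still be holding it at 45 degrees when the program ends. Leave the timer, the beaker and the vial that stand around the chamber where they are.

Things in the scene. Friction and masses are not known exactly. Their poses are not given: they have to be found in the camera images.
- purge_box: Clear box 160 x 220 x 82 mm with aluminium flange, on a grey carrier plate (x -0.108 to 0.15, y -0.123 to 0.213, top at z 0.016); stands fast. Origin on the bench under the box's centre; x runs from its front (robot side) to its rear, y to its left seen from the robot, z up. Shut lid's top: z 0.119. Gas cartridge behind, up to z 0.09.
- lid (a joint): Aluminium-framed clear lid, 187 mm deep, 246 mm wide, hinged at the box's rear top edge (hinge line along y at x 0.096, z 0.108 of purge_box). 0 = shut, grows as the front rises. Stiff friction hinge: stays where it is left; 1 to 4 N down at the front bar shuts it. Starts at 0.4 to 0.8 rad.
- lid_front (a point): Point on the upper face of the lid's front frame bar, at mid width, 11 mm behind the front edge, 0.176 m from the hinge line. The bar is 22 mm deep and 246 mm wide.
- hasp (a joint): Steel hasp: strap 32 mm wide, 3 mm thick, 85 mm long, hinged at the middle of the box's front (hinge line along y). 0 = swung over, flat on the lid, pointing to the rear, staple through its slot; pi/2 = upright; starts at 1.8 to 2.1 rad, leaning to the robot. Friction hinge (0.5 N at the tip), stays where it is left.
- hasp_hinge (a point): Middle of the hasp's hinge line: x -0.103, y 0, z 0.1215 of purge_box; axes as purge_box.
- hasp_tip (a point): Middle of the turned-up finger tab at the hasp's free end, 85 mm from the hinge. The staple, a wire loop on the lid, is 46 mm from the hinge when shut and stands 18 mm above the lid.
- valve (a joint): Spring-return valve lever on a vertical axis. 0 = shut, pointing to the box's left (+y); turns anticlockwise seen from above, its end coming towards the robot; 0.785 rad (45 degrees) = half open, along the longest line on the round index plate below it; 1.57 = stop. The spring pushes back with 2 N at rest, 5 N at 45 degrees, at the grip.
- valve_axis (a point): On the lever's turning axis at the lever's mid height: x -0.045, y 0.165, z 0.098 of purge_box; axes as purge_box.
- timer: White lab timer, 24 x 64 x 52 mm, standing to the right of the chamber (bystander). Origin at its underside's centre.
- beaker: Empty glass beaker, 61 mm wide, 70 mm high, standing to the right of the chamber (bystander). Origin at its underside's centre.
- vial: Capped vial, 27 mm wide, 60 mm high, standing to the left behind the lever (bystander). Origin at its underside's centre.
- lever: The valve lever: a flat steel bar 12 mm wide that turns with joint valve; origin on the turning axis at mid height, its y axis points outward along the lever, z up.
- lever_grip (a point): Centre of the black sleeve on the lever's end: 17 mm wide, 62 long, 12 high, 82 mm from the turning axis, z 0.098; axes as the lever. Free space below it, down to the carrier plate or bench, beyond the index plate (radius 46 mm about the axis, top at z 0.086).

How it is judged:
By the outcome, as a careful person would: the job done as asked, in the order asked, and still so for the second after the job is handed in, while the arm keeps its last pose, push and grip.
It also fails if it takes over 64 s, if anything falls off the work surface, if the arm or the gripper's body presses on something with over 40 N, if the wrist force passes 120 N, or if a joint passes its speed limit or range.

## Working session

There is one attempt and no reset: what is moved stays moved. The work goes in short steps, Python scripts to look and compute and a tool call to move; the robot and the scene stay as the last step left them, time stands still between calls to the robot, and variables do not carry over. Pictures are saved under pics/ and viewed, at most 10 in all, crops included, and the job is handed in when it is done.

Besides the shell and the picture viewer there is one more tool, called after "Emit:" in YAML: its name, and indented under it one key for each argument. step_arm: Moves the arm, as the interface text tells. Its arguments: {"type":"object","properties":{"targets":{"type":"array","items":{"type":"array","items":{"type":"array","items":{"type":"number"}}}},"squeeze":{"type":"number"}},"required":["targets"]}

```bash
ls; mkdir -p pics
python3 - <<'E'
from rig import env
import cv2
for n in ("scene","side"):
    s=env.snapshot(n); cv2.imwrite(f"pics/{n}0.png",s["pixels"]); print(n,s["K"],s["extrinsics"].round(3) if hasattr(s["extrinsics"],'round') else s["extrinsics"])
print(env.read_state(), env.pinch_z)
E
```

```text
pics
scene [[546.10542204   0.         284.80905907]
 [  0.         546.10542204 209.05860737]
 [  0.           0.           1.        ]] [[ 9.020000e-01 -2.400000e-01  3.580000e-01  1.146390e+02]
 [-4.310000e-01 -4.910000e-01  7.570000e-01 -1.097544e+03]
 [-6.000000e-03 -8.370000e-01 -5.470000e-01  8.699230e+02]
 [ 0.000000e+00  0.000000e+00  0.000000e+00  1.000000e+00]]
side [[541.58807472   0.         285.13894754]
 [  0.         541.58807472 204.79919197]
 [  0.           0.           1.        ]] [[-6.520000e-01 -6.310000e-01  4.210000e-01  6.026600e+01]
 [-7.580000e-01  5.460000e-01 -3.570000e-01  4.204360e+02]
 [-4.000000e-03 -5.520000e-01 -8.340000e-01  1.211788e+03]
 [ 0.000000e+00  0.000000e+00  0.000000e+00  1.000000e+00]]
{'time_s': 0.1, 'qpos': array([-1.30298590e+00,  3.42633090e-01,  1.52494457e+00, -6.96865958e-06,
        1.27539016e+00, -1.45999210e-01]), 'qd': array([ 1.56611561e-04, -2.87159517e-03, -2.98582420e-03,  3.88105138e-05,
       -9.21255008e-04, -1.01427887e-03]), 'tau': array([ 1.81714935e-03, -4.32004309e+01, -2.44695139e+01,  7.18577486e-02,
        5.26123925e-02, -4.90028515e-05]), 'eef_pos': array([ 211.02209023, -480.31729145,  226.11676068]), 'tcp_rot': array([-6.86108947e-04,  9.78671010e-01,  2.05432667e-01, -4.51785240e-05]), 'force': array([ 0.16379359, -0.5581567 , -0.23682236]), 'moment': array([0.02994021, 0.03114362, 0.07024155]), 'finger_force': 0.0, 'grip_width': 91.80529121412374} -18.8
```

View pics/scene0.png

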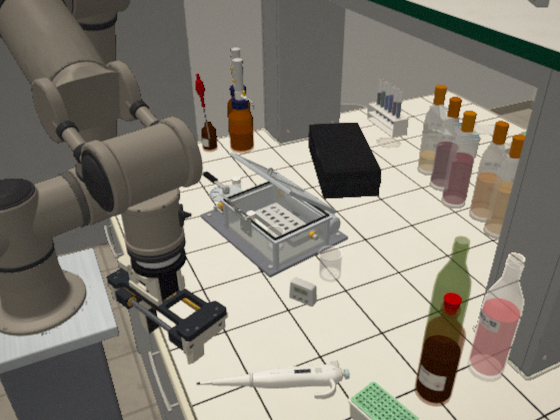

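View pics/side0.png

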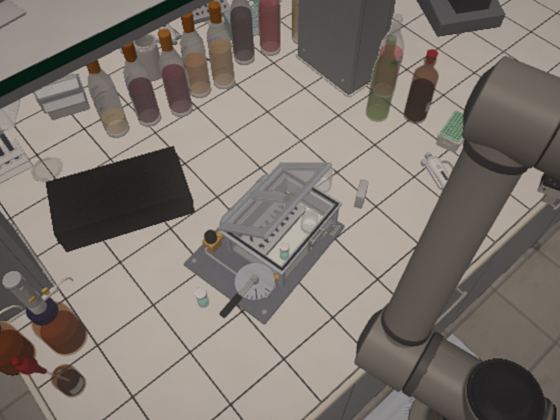

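The scene view shows the plate corners at left (205,217), bottom (270,272) and right (346,237). The side view shows them at left (185,264), bottom (264,318) and right (343,229). The lid is open, and the lever sleeve is near (237,300) in the side view. Next I fit the box pose to these.

```bash
cat > h.py <<'E'
import numpy as np, cv2
from rig import env
from scipy.optimize import least_squares
from scipy.spatial.transform import Rotation as R
def proj(s,P):
    E=np.array(s["extrinsics"]); p=(np.atleast_2d(P)-E[:3,3])@E[:3,:3]; u=p@np.array(s["K"]).T
    return u[:,:2]/u[:,2:]
def world(b,P):  # box pose (x,y,yaw), P in mm of box frame
    return np.atleast_2d(P)@R.from_euler('z',b[2]).as_matrix().T+[b[0],b[1],0]
def fit(obs,b0=(560,0,0)): # obs: list (snap,P,uv)
    f=lambda b: np.concatenate([(proj(s,world(b,P))-uv).ravel() for s,P,uv in obs])
    r=least_squares(f,b0,loss='soft_l1'); return r.x,r.fun
def lidpt(a,d=176,y=0,h=0): # h height above lid mid plane
    return [96-d*np.cos(a)-h*np.sin(a),y,108+d*np.sin(a)+h*np.cos(a)]
def hasppt(a,d=85,y=0): return [-103+d*np.cos(a),y,121.5+d*np.sin(a)]
E
python3 - <<'E'
from h import *
sc=env.snapshot("scene"); sd=env.snapshot("side")
FL,FR,RR,RL=[-108,213,16],[-108,-123,16],[150,-123,16],[150,213,16]
b,r=fit([(sc,[FL,FR,RR],np.array([[205,217],[270,272],[346,237]])),(sd,[RL,FL,FR],np.array([[185,264],[264,318],[343,229]]))])
print(b,r.round(1))
for n,s in (("sc",sc),("sd",sd)):
    print(n,"tip",[(a,proj(s,world(b,hasppt(a))).round()) for a in (1.8,1.95,2.1)])
    print("lid corners",[(a,proj(s,world(b,[lidpt(a,187,123,5),lidpt(a,187,-123,5)])).round().tolist()) for a in (.4,.6,.8)])
    print("lever",proj(s,world(b,[-45,247,98])).round())
    x,y,w,h=(190,130,170,150) if n=="sc" else (175,150,180,180)
    cv2.imwrite(f"pics/{n}c.png",cv2.resize(s["pixels"][y:y+h,x:x+w],None,fx=3.3,fy=3.3,interpolation=cv2.INTER_CUBIC))
a=cv2.imread("pics/scc.png");c=cv2.imread("pics/sdc.png")
E
```

```text
[ 5.95088073e+02 -2.40933313e+01  2.10105703e-01] [-5.5 -1.8  0.2  4.3  2.7  0.3 -3.1 -0.1 -0.4  6.2  1.6 -4. ]
sc tip [(1.8, array([[233., 190.]])), (1.95, array([[228., 193.]])), (2.1, array([[224., 197.]]))]
lid corners [(0.4, [[221.0, 172.0], [279.0, 213.0]]), (0.6, [[226.0, 159.0], [285.0, 199.0]]), (0.8, [[233.0, 146.0], [293.0, 185.0]])]
lever [[210. 178.]]
sd tip [(1.8, array([[326., 222.]])), (1.95, array([[331., 226.]])), (2.1, array([[335., 230.]]))]
lid corners [(0.4, [[276.0, 255.0], [340.0, 181.0]]), (0.6, [[269.0, 243.0], [335.0, 169.0]]), (0.8, [[260.0, 231.0], [328.0, 157.0]])]
lever [[230. 306.]]
```

View pics/scc.png

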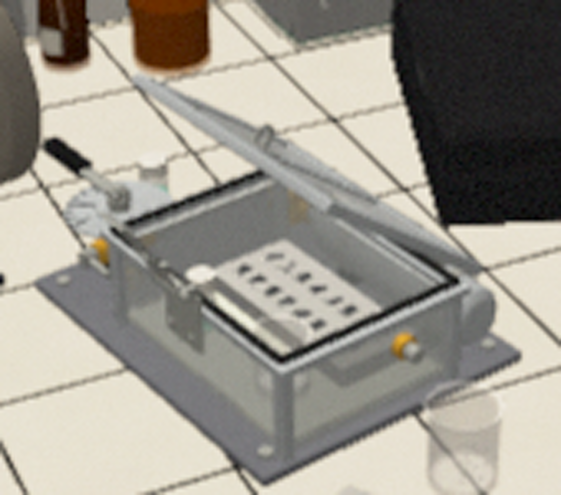

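View pics/sdc.png

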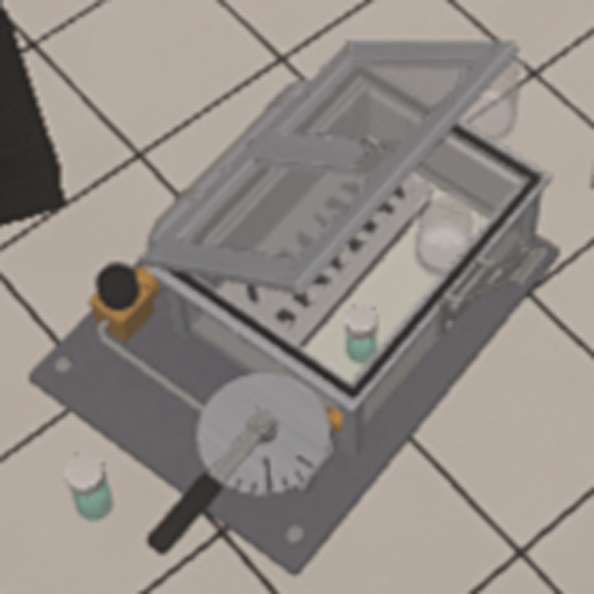

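The crops give better corners. Scene plate corners: (201.2,216), (270.3,276) and (347.6,237.3). Side plate corners: (184,264.5), (265.3,323.6) and (344,225). Lid front corners are at about (231,153) and (290,193) in the scene view, and (265,236) and (331,164) in the side view. The hasp tip is near (225,201) scene and (335,229) side, so the hasp is at about 2.1 rad.

Run:
```python
from h import *
sc=env.snapshot("scene"); sd=env.snapshot("side")
FL,FR,RR,RL=[-108,213,16],[-108,-123,16],[150,-123,16],[150,213,16]; G=[-45,247,98]
b,r=fit([(sc,[FL,FR,RR,G],np.array([[201.2,216],[270.3,276],[347.6,237.3],[210.3,177.6]])),(sd,[RL,FL,FR,G],np.array([[184,264.5],[265.3,323.6],[344,225],[230.5,305.5]]))])
print(b,r.round(1)); np.save("b.npy",b)
f=lambda q:np.concatenate([(proj(s,world(b,[lidpt(q[0],187,123,8),lidpt(q[0],187,-123,8)]))-uv).ravel() for s,uv in ((sc,[[231,153],[290,193]]),(sd,[[265,236],[331,164]]))])
L=least_squares(f,[.6]);print("lid",L.x,L.fun.round(1)); a=L.x[0]
f=lambda q:np.concatenate([(proj(s,world(b,hasppt(q[0])))-uv).ravel() for s,uv in ((sc,[225,200]),(sd,[335,229.5]))])
H=least_squares(f,[2.]);print("hasp",H.x,H.fun.round(1))
for n,p in dict(lidf=lidpt(a,176,0,11),lidshut=lidpt(0,176,0,11),hinge=[-103,0,121.5],tip=hasppt(H.x[0]),axis=[-45,165,98],grip=[-45,247,98],grip45=[-45-58,165+58,98]).items(): print(n,world(b,p).round(1))
# vial rough: ray-plane from side at z=60
def ray(s,uv,z):
    E=np.array(s["extrinsics"]);d=E[:3,:3]@np.linalg.solve(s["K"],[*uv,1]);return E[:3,3]+d*(z-E[2,3])/d[2]
print("vial",ray(sd,(175+85/3.3,150+468/3.3),60))
```

```text
[ 5.94963859e+02 -2.50133921e+01  2.13599063e-01] [-1.8 -0.5  0.2  0.5  1.2  0.  -0.3  0.9 -1.7 -0.4 -1.   0.4  0.9 -0.3
  0.4  0.1]
lid [0.7011234] [-2.2 -1.2 -1.4 -1.7  1.2  0.9  1.8 -1.9]
hasp [2.12001046] [-0.8 -2.1  0.9  0.4]
lidf [[550.4 -34.7 229.9]]
lidshut [[516.8 -42.  119. ]]
hinge [[494.3 -46.8 121.5]]
tip [[450.9 -56.3 194. ]]
axis [[516.  126.7  98. ]]
grip [[498.6 206.8  98. ]]
grip45 [[447.  171.1  98. ]]
vial [586.02243394 231.33884506  60.        ]
```

```bash
cat >> h.py <<'E'
b=np.load("b.npy")
def T(): 
    s=env.read_state(); q=s["tcp_rot"]; return s,R.from_quat([q[1],q[2],q[3],q[0]])
def go(P,ang): # P box-frame mm of TCP, ang: wanted world-angle of tool y minus box yaw (rad)
    s,r=T(); tgt=R.from_matrix(np.column_stack([[-np.sin(b[2]+ang),np.cos(b[2]+ang),0],[np.cos(b[2]+ang),np.sin(b[2]+ang),0],[0,0,-1]]))
    w=np.array(P,float); W=world(b,w)[0]; d=W-s["eef_pos"]
    print("turn(deg,tool)",np.degrees((r.inv()*tgt).as_rotvec()).round(2),"shift before turn",r.inv().apply(d).round(1),"after turn",tgt.inv().apply(d).round(1))
def boxpos():
    s,_=T(); print("t",s["time_s"],"box",((s["eef_pos"]-[b[0],b[1],0])@R.from_euler('z',b[2]).as_matrix()).round(1),"F",s["force"].round(1),"grip",s["grip_width"],s["finger_force"])
E
python3 - <<'E'
from h import *
a=.7
P=lidpt(a,172,-45,11); print(P)
go([P[0],-45,265],-np.pi/2); boxpos()
for a in (.7,.6,.45,.3,.15,0): print(a,np.round(lidpt(a,172,0,11),1))
E
```

```text
[np.float64(-42.63925077254663), -45, np.float64(227.21870626501223)]
turn(deg,tool) [-0.02 -0.   11.47] shift before turn [ 483.9 -227.2  -38.4] after turn [ 429.1 -318.8  -38.5]
t 0.3 box [-471.7 -363.8  226.5] F [-0.6  0.4 -0.3] grip 91.82913896379479 0.0
0.7 [-42.6   0.  227.2]
0.6 [-52.2   0.  214.2]
0.45 [-63.7   0.  192.7]
0.3 [-71.6   0.  169.3]
0.15 [-75.7   0.  144.6]
0 [-76.   0. 119.]
```

Emit:
step_arm:
  targets:
    - [[-1,0,0,-19,0,0,5.7],[-1,0,0,-19.5,0,0,5.8],[-1,35.8,-26.6,0,0,0,0],[-1,35.8,-26.6,0,0,0,0],[-1,35.8,-26.6,0,0,0,0],[-1,35.8,-26.6,0,0,0,0],[-1,35.8,-26.6,0,0,0,0],[-1,35.8,-26.6,0,0,0,0],[-1,35.8,-26.6,0,0,0,0],[-1,35.8,-26.6,0,0,0,0],[-1,35.8,-26.6,0,0,0,0],[-1,35.8,-26.6,0,0,0,0],[-1,35.8,-26.6,0,0,0,0],[-1,35.8,-26.6,0,0,0,0],[-1,0,0,0,0,0,0]]
  squeeze: 30

```text
time_s: 2.17
eef_pos: [564.7, -75.5, 264.6]
tcp_rot: [-0.0, 0.994, 0.108, -0.0]
force: [1.1, -0.3, 0.1]
grip_width: 0.4
finger_force: 0.0
```

Run:
```python
from h import *
go([-43,-45,265],-np.pi/2); boxpos()
w=env.snapshot("wrist"); cv2.imwrite("pics/w1.png",w["pixels"])
print(proj(w,world(b,[hasppt(2.12),[-103,0,121.5],lidpt(.7,187,123,8),lidpt(.7,187,-123,8)])).round())
```

```text
turn(deg,tool) [-0.04  0.01  0.18] shift before turn [-2.7  2.  -0.4] after turn [-2.7  2.  -0.4]
t 2.175 box [-40.3 -43.  264.6] F [ 1.1 -0.3  0.1] grip 0.40936609815531183 0.0
[[225. 358.]
 [236. 260.]
 [-16. 265.]
 [429. 267.]]
```

View pics/w1.png

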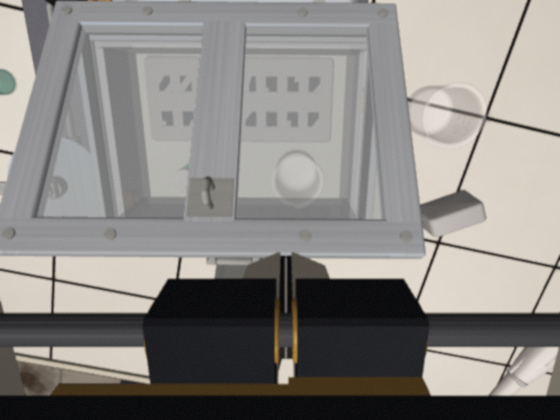

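The lid's front bar spans about (0,240) to (422,240) and lies just under the fingertips at (287,255). Now I push it down along its arc.

Emit:
step_arm:
  targets:
    - [[-1,0,2,15,0,0,0],[-1,0,0,12,0,0,0],[-1,-4,0,12,0,0,0],[-1,-4,0,12,0,0,0],[-1,-5,0,10,0,0,0],[-1,-5,0,11,0,0,0],[-1,-4,0,12,0,0,0],[-1,-4,0,12,0,0,0],[-1,-3,0,12,0,0,0],[-1,-2,0,12,0,0,0],[-1,-1,0,10,0,0,0],[-1,0,0,8,0,0,0],[-1,0,0,5,0,0,0],[-1,0,0,2,0,0,0],[-1,0,0,0,0,0,0]]

```text
time_s: 4.1
eef_pos: [532.8, -86.6, 120.2]
tcp_rot: [0.0, 0.994, 0.106, 0.0]
force: [-0.1, 0.1, -0.3]
grip_width: 0.5
finger_force: 0.0
```

Run:
```python
from h import *
boxpos()
```

```text
t 4.1 box [-73.8 -47.  120.2] F [-0.1  0.1 -0.3] grip 0.482800108151061 0.0
```

Emit:
step_arm:
  targets:
    - [[-1,0,0,1.5,0,0,0],[-1,0,0,1.5,0,0,0],[-1,0,0,0,0,0,0]]

```text
time_s: 4.47
eef_pos: [533.1, -86.7, 119.1]
tcp_rot: [0.0, 0.994, 0.106, 0.001]
force: [-3.4, 0.4, 13.2]
grip_width: 0.4
finger_force: 6.4
```

Run:
```python
from h import *
boxpos()
s=env.snapshot("scene");cv2.imwrite("pics/s2.png",cv2.resize(s["pixels"][110:310,170:370],None,fx=2.9,fy=2.9,interpolation=cv2.INTER_CUBIC))
```

```text
t 4.475 box [-73.6 -47.1 119.1] F [-3.4  0.4 13.2] grip 0.36842109538571943 6.422444523777813
```

View pics/s2.png

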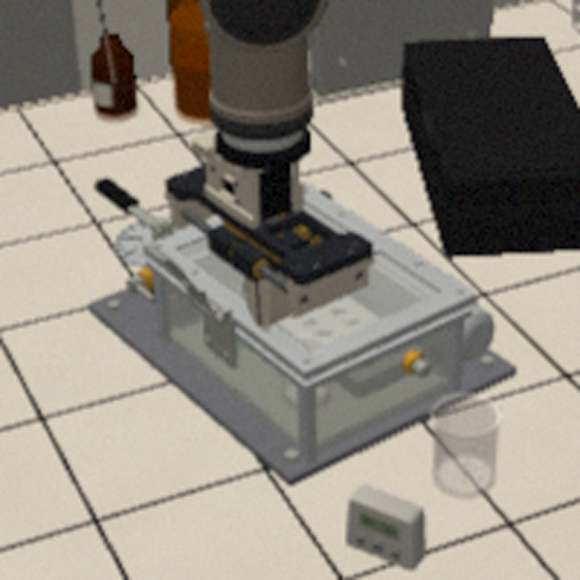

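The lid is shut (TCP at z 119.1 with 13 N), and the hasp still leans toward the robot at (190,280). I go up and over to the robot side of the hasp.

Emit:
step_arm:
  targets:
    - [[-1,0,0,-20,0,0,0],[-1,0,0,-35,0,0,0],[-1,0,0,-35,0,0,0],[-1,0,0,-32,0,0,0],[-1,-30,-12,0,0,0,0],[-1,-30,-12,0,0,0,0],[-1,-30,-12,0,0,0,0],[-1,-28,-11,0,0,0,0],[-1,0,0,0,0,0,0],[-1,0,0,30,0,0,0],[-1,0,0,30,0,0,0],[-1,0,0,25,0,0,0],[-1,0,0,0,0,0,0]]

```text
time_s: 6.15
eef_pos: [407.2, -65.5, 153.0]
tcp_rot: [-0.001, 0.994, 0.106, -0.001]
force: [-0.4, 0.8, -0.6]
grip_width: 0.3
finger_force: 0.0
```

Run:
```python
from h import *
boxpos()
```

```text
t 6.15 box [-192.1    0.3  153. ] F [-0.4  0.8 -0.6] grip 0.3029138522908587 0.0
```

Emit:
step_arm:
  targets:
    - [[-1,12,0,0,0,0,0],[-1,10,0,0,0,0,0],[-1,10,0,0,0,0,0],[-1,10,0,0,0,0,0],[-1,10,0,0,0,0,0],[-1,10,0,0,0,0,0],[-1,10,0,0,0,0,0],[-1,10,0,0,0,0,0],[-1,10,0,-3,0,0,0],[-1,8,0,-4,0,0,0],[-1,8,0,-4,0,0,0],[-1,8,0,-1,0,0,0],[-1,8,0,0,0,0,0],[-1,8,0,2,0,0,0],[-1,8,0,4,0,0,0],[-1,8,0,6,0,0,0],[-1,5,0,8,0,0,0],[-1,3,0,8,0,0,0],[-1,2,0,6,0,0,0],[-1,0,0,0,0,0,0]]

```text
time_s: 8.65
eef_pos: [561.6, -32.1, 131.6]
tcp_rot: [-0.0, 0.994, 0.106, -0.0]
force: [-0.6, -0.0, 0.8]
grip_width: 0.6
finger_force: 0.0
```

Run:
```python
from h import *
boxpos()
s=env.snapshot("scene");w=env.snapshot("wrist")
a=cv2.resize(s["pixels"][140:290,190:340],(400,400),interpolation=cv2.INTER_CUBIC);c=cv2.resize(w["pixels"],(400,300))
c=np.vstack([c,np.zeros((100,400,3),np.uint8)]);cv2.imwrite("pics/s3.png",np.hstack([a,c]))
```

```text
t 8.65 box [-3.410e+01  1.000e-01  1.316e+02] F [-0.6 -0.   0.8] grip 0.5653104543802371 0.0
```

View pics/s3.png

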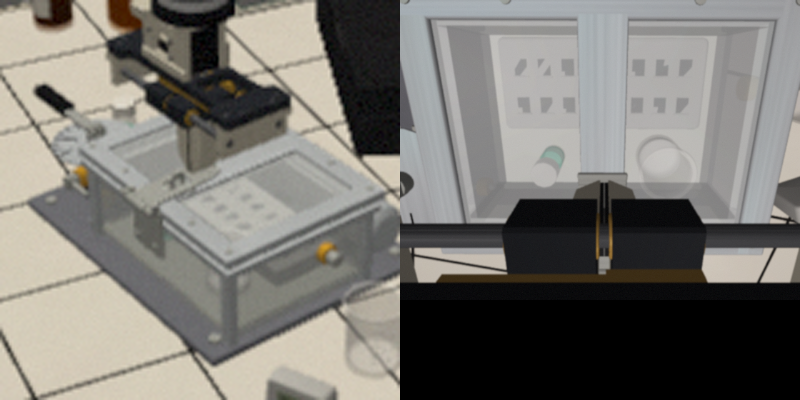

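The hasp has come over and lies under the finger, with its tab at (602,178) in the wrist half, almost flat. I press it down.

Emit:
step_arm:
  targets:
    - [[-1,0,0,3,0,0,0],[-1,0,0,3,0,0,0],[-1,0,0,2,0,0,0],[-1,0,0,1,0,0,0],[-1,0,0,0,0,0,0]]

```text
time_s: 9.38
eef_pos: [562.2, -32.3, 124.5]
tcp_rot: [0.0, 0.994, 0.106, 0.001]
force: [-2.7, -0.2, 8.6]
grip_width: 0.4
finger_force: 4.5
```

Emit:
step_arm:
  targets:
    - [[-1,0,0,1.5,0,0,0],[-1,0,0,0,0,0,0],[-1,0,0,0,0,0,0]]

```text
time_s: 9.75
eef_pos: [562.3, -32.3, 124.0]
tcp_rot: [0.0, 0.994, 0.106, 0.001]
force: [-4.7, 0.7, 14.9]
grip_width: 0.5
finger_force: 7.9
```

Pressing harder gives a firm stop at z 124, so the hasp is flat. Now I rise and turn for the lever.

Emit:
step_arm:
  targets:
    - [[-1,0,0,-15,0,0,0],[-1,0,0,-30,0,0,0],[-1,0,0,-30,0,0,0],[-1,0,0,-25,0,0,0],[0.1,0,0,0,0,0,-10],[0.1,0,0,0,0,0,-10],[0.1,0,0,0,0,0,-10],[0.1,0,0,0,0,0,-10],[0.1,0,0,0,0,0,-10],[0.1,0,0,0,0,0,-10],[0.1,0,0,0,0,0,-10],[0.1,0,0,0,0,0,-10],[0.1,0,0,0,0,0,-10],[0.1,0,0,0,0,0,0]]

```text
time_s: 11.5
eef_pos: [561.8, -32.2, 221.9]
tcp_rot: [0.0, 0.629, 0.778, -0.0]
force: [0.2, -0.4, 0.6]
grip_width: 50.6
finger_force: 0.0
```

Run:
```python
from h import *
boxpos(); go([-45,249,180],0)
```

```text
t 11.5 box [-34.    0.  221.9] F [ 0.2 -0.4  0.6] grip 50.5516082890689 0.0
turn(deg,tool) [-0.    0.   -0.12] shift before turn [249.  -11.6  41.9] after turn [249.  -11.   41.9]
```

Emit:
step_arm:
  targets:
    - [[0.1,30,-2,0,0,0,0],[0.1,36,-2,0,0,0,0],[0.1,36,-2,0,0,0,0],[0.1,36,-2,0,0,0,0],[0.1,36,-2,0,0,0,0],[0.1,36,-1,0,0,0,0],[0.1,36,0,14,0,0,0],[0.1,3,0,28,0,0,0],[0.1,0,0,0,0,0,0]]

```text
time_s: 12.62
eef_pos: [497.0, 209.0, 178.1]
tcp_rot: [-0.001, 0.629, 0.778, -0.002]
force: [-0.9, -0.6, 0.7]
grip_width: 50.8
finger_force: 0.0
```

Run:
```python
from h import *
boxpos()
w=env.snapshot("wrist");cv2.imwrite("pics/w4.png",w["pixels"])
print(proj(w,world(b,[[-45,165,98],[-45,216,104],[-45,247,104],[-45,278,104]])).round())
```

```text
t 12.625 box [-46.1 249.4 178.1] F [-0.9 -0.6  0.7] grip 50.786911685659895 0.0
[[287. 323.]
 [287. 264.]
 [287. 222.]
 [287. 175.]]
```

View pics/w4.png

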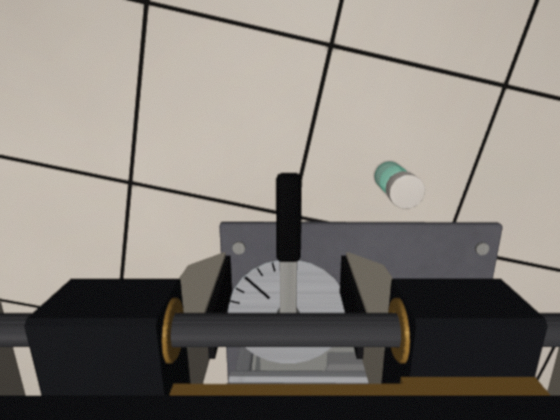

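The sleeve spans rows 174 to 260 at column 289, matching the prediction, with the fingers centred on it. I descend and grip.

Emit:
step_arm:
  targets:
    - [[0.1,0,1,25,0,0,0],[0.1,0,0,30,0,0,0],[0.1,0,0,25,0,0,0],[0.1,0,0,16,0,0,0],[0.1,0,0,0,0,0,0],[-1,0,0,0,0,0,0],[-1,0,0,0,0,0,0],[-1,0,0,0,0,0,0],[-1,0,0,0,0,0,0],[-1,0,0,0,0,0,0],[-1,0,0,0,0,0,0]]
  squeeze: 40

```text
time_s: 14.05
eef_pos: [498.7, 209.0, 84.0]
tcp_rot: [-0.0, 0.628, 0.778, -0.0]
force: [-4.9, -1.1, 6.4]
grip_width: 16.6
finger_force: 40.0
```

Run:
```python
from h import *
boxpos()
c=np.array([-45,165]);s,r=T();p=((s["eef_pos"]-[b[0],b[1],0])@R.from_euler('z',b[2]).as_matrix())[:2]
rad=p[1]-165;print(rad)
# 9 rows of 5 deg about tool z (-5): chord in tool frame before each turn (tool x=+y box, y=+x box)
th=np.radians(5);print("per row shift x,y:",rad*(np.cos(th)-1),-rad*np.sin(th))
```

```text
t 14.05 box [-44.4 249.1  84. ] F [-4.9 -1.1  6.4] grip 16.610611521882404 39.98644530773163
84.08303091142358
per row shift x,y: -0.31996131797905847 -7.328319011559423
```

Emit:
step_arm:
  targets:
    - [[-1,-0.3,-7.3,0,0,0,-5],[-1,-0.3,-7.3,0,0,0,-5],[-1,-0.3,-7.3,0,0,0,-5],[-1,-0.3,-7.3,0,0,0,-5],[-1,-0.3,-7.3,0,0,0,-5],[-1,-0.3,-7.3,0,0,0,-5],[-1,-0.3,-7.3,0,0,0,-5],[-1,-0.3,-7.3,0,0,0,-5],[-1,0,0,0,0,0,0],[-1,0,0,0,0,0,0]]

```text
time_s: 15.3
eef_pos: [451.0, 179.5, 84.0]
tcp_rot: [-0.0, 0.325, 0.946, 0.001]
force: [-3.2, 4.7, 4.3]
grip_width: 16.8
finger_force: 40.0
```

```bash
cat >> h.py <<'E'
def valve():
    boxpos(); s,r=T();p=((s["eef_pos"]-[b[0],b[1],0])@R.from_euler('z',b[2]).as_matrix())[:2]-[-45,165]
    y=r.as_matrix()[:,1]; print("pos angle",np.degrees(np.arctan2(-p[0],p[1])),"rad",np.hypot(*p),"tool yaw",np.degrees(np.arctan2(y[1],y[0])-b[2]))
E
python3 -c "
from h import *
valve()"
```

```text
t 15.3 box [-97.4 230.4  84. ] F [-3.2  4.7  4.3] grip 16.760460855934824 40.01911282539368
pos angle 38.68388908187167 rad 83.8014554224554 tool yaw 39.82567081814717
```

Emit:
step_arm:
  targets:
    - [[-1,-0.2,-4.5,0,0,0,-2.7],[-1,-0.2,-4.5,0,0,0,-2.7],[-1,0,0,0,0,0,0],[-1,0,0,0,0,0,0],[-1,0,0,0,0,0,0]]

```text
time_s: 15.92
eef_pos: [446.0, 172.6, 84.0]
tcp_rot: [0.0, 0.28, 0.96, 0.001]
force: [-2.5, 7.8, 3.4]
grip_width: 16.9
finger_force: 40.0
```

Run:
```python
from h import *
valve()
w=env.snapshot("wrist")["pixels"];s=env.snapshot("side")["pixels"][170:330,170:370]; s=cv2.resize(s,(400,320),interpolation=cv2.INTER_CUBIC)
c=env.snapshot("scene")["pixels"][130:290,190:350]
cv2.imwrite("pics/w5.png",np.hstack([cv2.resize(w,(400,300)),cv2.resize(s,(400,300))]))
cv2.imwrite("pics/s5.png",cv2.resize(c,(560,560),interpolation=cv2.INTER_CUBIC))
```

```text
t 15.925 box [-103.7  224.7   84. ] F [-2.5  7.8  3.4] grip 16.850483945249803 39.9838650226593
pos angle 44.495321942909506 rad 83.70119455833768 tool yaw 45.256772129553994
```

View pics/w5.png

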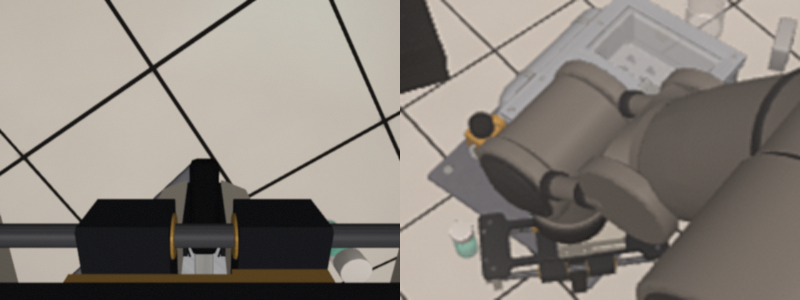

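View pics/s5.png

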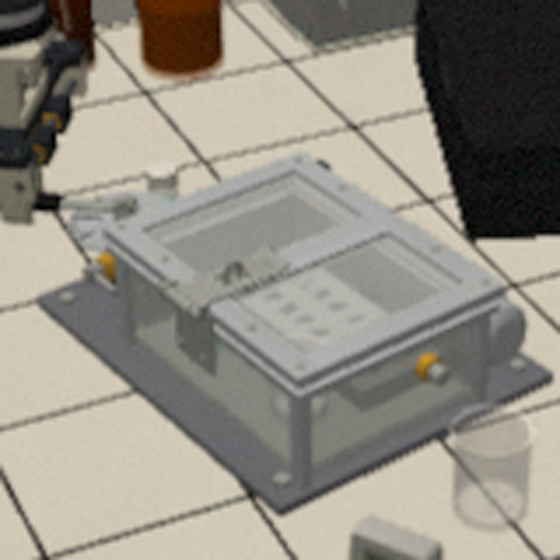

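The lid is shut, the hasp lies flat with the staple through its slot (235,270), and the lever is held at about 45° in the gripper at (50,200). I hold it for over 4 s.

Emit:
step_arm:
  targets:
    - [[-1,0,0,0,0,0,0],[-1,0,0,0,0,0,0],[-1,0,0,0,0,0,0],[-1,0,0,0,0,0,0],[-1,0,0,0,0,0,0],[-1,0,0,0,0,0,0],[-1,0,0,0,0,0,0],[-1,0,0,0,0,0,0],[-1,0,0,0,0,0,0],[-1,0,0,0,0,0,0],[-1,0,0,0,0,0,0],[-1,0,0,0,0,0,0],[-1,0,0,0,0,0,0],[-1,0,0,0,0,0,0],[-1,0,0,0,0,0,0],[-1,0,0,0,0,0,0],[-1,0,0,0,0,0,0],[-1,0,0,0,0,0,0],[-1,0,0,0,0,0,0],[-1,0,0,0,0,0,0]]

```text
time_s: 18.58
eef_pos: [446.0, 172.6, 84.0]
tcp_rot: [0.0, 0.28, 0.96, 0.001]
force: [-2.9, 8.0, 3.4]
grip_width: 16.7
finger_force: 40.0
```

Emit:
step_arm:
  targets:
    - [[-1,0,0,0,0,0,0],[-1,0,0,0,0,0,0],[-1,0,0,0,0,0,0],[-1,0,0,0,0,0,0],[-1,0,0,0,0,0,0],[-1,0,0,0,0,0,0],[-1,0,0,0,0,0,0],[-1,0,0,0,0,0,0],[-1,0,0,0,0,0,0],[-1,0,0,0,0,0,0],[-1,0,0,0,0,0,0],[-1,0,0,0,0,0,0],[-1,0,0,0,0,0,0],[-1,0,0,0,0,0,0],[-1,0,0,0,0,0,0],[-1,0,0,0,0,0,0],[-1,0,0,0,0,0,0],[-1,0,0,0,0,0,0]]

```text
time_s: 20.82
eef_pos: [446.0, 172.6, 84.0]
tcp_rot: [0.0, 0.28, 0.96, 0.001]
force: [-2.4, 8.2, 3.7]
grip_width: 16.7
finger_force: 40.0
```

```bash
python3 -c "
from h import *
valve(); print(env.finish_job())"
```

```text
t 20.825 box [-103.7  224.7   84. ] F [-2.4  8.2  3.7] grip 16.685810136720313 39.98383820056915
pos angle 44.49774605741717 rad 83.69227432627424 tool yaw 45.25403462123473
the job is handed in; nothing more can be done
None
```

The lid is shut, the hasp lies flat over the staple, and the gripper held the valve lever at about 45° for nearly 5 s and was still holding it when I handed the job in at 20.8 s; the timer, beaker and vial were not touched.

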